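# Close up a pinwheel layer of cartons on a loading board

## Robot

A 6-joint arm with a two-finger parallel gripper is mounted at the origin on a cart in front of the work surface, level with it; the furniture and walls round the work are solid. World frame = base frame: x ahead of the robot, y to its left, z up, the work surface at z = 0. Lengths are in m, angles in rad, forces in N, time in s.
With the tool pointing down it reaches from about 0.4 to 0.925 m from the base axis. Payload 12.5 kg.
Tool frame: the origin (TCP) lies at the very end of the fingers, on their centre line; the grasp point (between the pads) lies 19 mm behind it; z points along the fingers, y is the line along which they close (so a half turn about z gives the same grasp; the last joint's range is limited). The gripper opens to 95 mm and grips with 3 to 60 N. Pads are 20 mm wide; open, the fingers measure 119 mm over their backs; the gripper's body (75 mm by 180 mm) begins 59 mm behind the grasp point.
Start: joints at [1.086, 0.491, 1.559, -0, 1.092, -0.106], TCP at [0.231, 0.581, 0.215] pointing down, gripper open.
Joint ranges: [-3.1, 3.1], [-0.84, 2.19], [0.05, 2.79], [-1.13, 4.28], [0.06, 2.93], [-2.69, 2.69]. Speed limits (rad/s): [2.22, 2.22, 2.79, 3.14, 3.14, 3.14].

## Interface

Orientations are given as [roll, pitch, yaw] about the fixed x, y, z axes, in that order (R = Rz(yaw) Ry(pitch) Rx(roll)).
In Python, from bench import robot gives the robot as it stands.
- The arm moves only by the tool apply_moves, never from a script. Its argument "motion" is a list of rows, each an object with "linear": the shift along the tool's x, y, z in mm, a list of three; "spin": the turn about the tool's z in degrees; "hand": the opening, from 0 (shut) to 1 (fully open). In form: [{"linear": [tx, ty, tz], "spin": spin, "hand": hand}, ...]. A call has 1 to 12 rows; each row shifts and turns the commanded pose from where the row before left it, along the tool's axes as they then stand; what a row does not reach is not made up. A row lasts 1/12 s, in which the tool goes at most 41.7 mm and 7.16 degrees, less where a joint would pass 70% of its speed; a pose out of reach is approached as far as the arm can. A call is refused whole if a number of a shift passes 41.7 or a number of a turn 7.16, either way. A call with a gripper value outside its range is refused whole. The fingers move at their own pace and stop on an object; "newtons" is the grip in N (left out, the last holds). Time passes only in rows, so rows that do not move let the fingers close. It gives the time, the measured TCP pose, the force, the opening and the grip force at its end, in the units of the state.
- robot.sense(): the state, without advancing time (a new reading comes with each control period).
- robot.camera(name): name is "scene" or "top" or "wrist"; returns a dict with "color" (480x640x3 uint8, red, green, blue), "intrinsics" (3x3 intrinsics, pixels), "extrinsics" (4x4, takes a point from camera to world coordinates). Camera axes: x right, y up, looking along -z (the intrinsics and any distortion apply to the point x, -y, -z); pixel columns grow to the right and rows downward; lengths in m; the calibration is good to about 2 mm. A picture is of the moment at which its call begins. There is no depth.
- robot.hand_in(): hands the job in; it is judged then, once.
The state is a dict: "t": time; "joint_positions": joint angles; "qvel": joint speeds; "joint_efforts": joint torques, N m; "tool_pos": TCP position; "ee_rot": TCP orientation; "ft_force": force on the tool from outside, world axes, zero at the start; "wrist_torque": the same for the moment, N m; "finger_gap": opening from 0.0 (shut) to 1.0 (fully open); "grip_force": force on a finger pad.
Only numpy, scipy, OpenCV 4.12 (cv2) and the standard library are available. Lean on these libraries where they do the work, as an engineer would, in place of code of your own. Each camera call takes 0.05 s, during which the arm holds its last target. There are 200 camera calls.

## Task

Build the pinwheel layer of four cartons in the fenced corner of the loading board; the first carton already lies snug in the corner. First push the two loose cartons on the board snug, each square against its own fence and against the first carton. Then bring the upright carton, lay or tip it flat into the empty fourth place and slide it snug, first against the carton at the right-hand fence (d), then against the one at the left-hand fence (b), each time pressing firmly with 10 to 25 N for a moment to close the joints; slam or crush no carton and leave the tin, tape roll and note pad alone.

Things in the scene. Friction and masses are not known exactly. Their poses are not given: they have to be found in the camera images.
- board: plywood loading board, slab 212 x 212 mm, top 12 mm above the cabinet top; fixed. Origin under its centre at cabinet-top height, z up. Along its +x (far right) and +y (far left) edges stands a wooden fence 10 mm thick, 22 mm high above the slab; the -x and -y edges are open
- fence_corner (a point): inner corner of the two fences on the slab's top, at (96, 96, 12) mm in the board's frame, axes as the board's. The slab is free for 202 mm from here in -x and in -y. The finished layer is a 140 mm square pinwheel with a 28 mm square hole in its middle; nothing gives; push level, for a finger that also bears down on a carton loses its push to friction; more than 60 N between carton a, b or d and the board or its fences crushes the carton
- carton_a: plain cardboard carton 84 x 56 x 36 mm, 0.09 to 0.16 kg, paper tape round its length; origin at its centre, x along the 84, y the 56, z the 36 mm. Already lies in the corner (within 1.5 mm): place (-42, -28) mm in x, y from fence_corner, length along board x
- carton_b: plain cardboard carton 84 x 56 x 36 mm, 0.09 to 0.16 kg, paper tape round its length; origin at its centre, x along the 84, y the 56, z the 36 mm. Lies flat, loose, up to 32 mm off and a little turned. Place: (-112, -42) mm in x, y from fence_corner, length along board y: end on the +y fence, side on carton_a's end
- carton_c: plain cardboard carton 84 x 56 x 36 mm, 0.09 to 0.16 kg, paper tape round its length; origin at its centre, x along the 84, y the 56, z the 36 mm. Stands on end (x vertical) on the cabinet top left or right of the board; pushed near its top it tips, past 25 degrees it falls. Place: (-98, -112) mm in x, y from fence_corner, flat, length along board x
- carton_d: plain cardboard carton 84 x 56 x 36 mm, 0.09 to 0.16 kg, paper tape round its length; origin at its centre, x along the 84, y the 56, z the 36 mm. Lies flat, loose, along the +x fence (within 1.5 mm), 14 to 40 mm short of carton_a. Place: (-28, -98) mm in x, y from fence_corner, length along board y: side on the +x fence, end on carton_a's side
- pin_tin: round tin, 58 mm across, 24 mm high, origin at the centre of its underside; a bystander on the other side of the board from carton_c
- tape_roll: flat roll of masking tape, 74 mm across, 19 mm high, origin at the centre of its underside; a bystander behind the board
- note_pad: block of sticky notes, 38 x 51 x 16 mm, origin at the centre of its underside; a bystander in front of the board
Not all that is in view belongs to the job. What is shaped like the carton_b but blue is not meant.

How it is judged:
On the way, in this order (a step that is already met when the one before it is completed fails the run):
1. the two loose cartons lie snug in their places on the board, before the fourth is laid down (x of carton_a in the frame of fence_corner between -0.045 and -0.039 m and y of carton_a in the frame of fence_corner between -0.031 and -0.025 m and z of carton_a in the frame of fence_corner between 0.014 and 0.022 m and angle between the x axis of carton_a and the x axis of board, either way round below 0.05 rad and angle between the z axis of each of carton_a, carton_b, carton_d and the z axis of board, either way round below 0.05 rad and x of carton_b in the frame of fence_corner between -0.115 and -0.109 m and y of carton_b in the frame of fence_corner between -0.045 and -0.039 m and z of carton_b in the frame of fence_corner between 0.014 and 0.022 m and angle between the x axis of each of carton_b, carton_d and the y axis of board, either way round below 0.05 rad and x of carton_d in the frame of fence_corner between -0.031 and -0.025 m and y of carton_d in the frame of fence_corner between -0.101 and -0.095 m and z of carton_d in the frame of fence_corner between 0.014 and 0.022 m), for 0.2 s.
2. the fourth carton lies flat on the board (angle between the z axis of carton_c and the z axis of board, either way round below 0.1 rad and z of carton_c in the frame of fence_corner between 0.01 and 0.024 m and x of carton_c in the frame of fence_corner between -0.19 and -0.05 m and y of carton_c in the frame of fence_corner between -0.19 and -0.05 m), for 0.2 s.
3. the fourth carton is pressed firmly (over 8 N) against carton d (all of step 2 and contact force between carton_c and carton_d above 8 N), for 0.2 s.
4. then the fourth carton is pressed firmly (over 8 N) against carton b (all of step 2 and contact force between carton_c and carton_b above 8 N), for 0.2 s.
At the end, for the whole second after the job is handed in: All four cartons lie flat on the slab at rest in the pinwheel pattern in the fence corner, each centre within 3 mm of its place in x and in y and square to the board within 0.05 rad (all of step 1 and x of carton_c in the frame of fence_corner between -0.101 and -0.095 m and y of carton_c in the frame of fence_corner between -0.115 and -0.109 m and z of carton_c in the frame of fence_corner between 0.014 and 0.022 m and angle between the x axis of carton_c and the x axis of board, either way round below 0.05 rad and angle between the z axis of carton_c and the z axis of board, either way round below 0.05 rad and linear speed of each of carton_a, carton_b, carton_c, carton_d below 0.02 m/s); the robot touches nothing.
It fails at once if a carton is slammed or crushed: more than 60 N between carton a, b or d and the board (contact force between any of carton_a, carton_b, carton_d and board above 60 N).
It fails at once if the tin, the tape roll or the note pad is moved by more than 20 mm (distance of any of pin_tin, tape_roll, note_pad from where it was at the start of the episode above 0.02 m).
It also fails if it takes over 72 s, if anything falls off the work surface, if the arm or the gripper's body presses on something with over 40 N, if the wrist force passes 120 N, or if a joint passes its speed limit or range.

## Working session

There is one attempt and no reset: what is moved stays moved. The work goes in short steps, Python scripts to look and compute and a tool call to move; the robot and the scene stay as the last step left them, time stands still between calls to the robot, and variables do not carry over. Pictures are saved under pics/ and viewed, at most 11 in all, crops included, and the job is handed in when it is done.

Besides the shell and the picture viewer there is one more tool, called as name(argument=value, ...), one argument or row to a line, values as JSON. apply_moves: Moves the arm, as the interface text tells. Its arguments: {"type":"object","properties":{"motion":{"type":"array"},"newtons":{"type":"number"}},"required":["motion"]}

```bash
ls; mkdir -p pics; cat > h.py <<'E'
import numpy as np, cv2
from bench import robot
def snap(n,f):
    c=robot.camera(n); cv2.imwrite(f'pics/{f}.png',c['color'][:,:,::-1]); np.savez(f'pics/{f}.npz',K=c['intrinsics'],E=c['extrinsics']); return c
def pt(f,u,v,z):
    d=np.load(f'pics/{f}.npz'); K,E=d['K'],d['E']
    r=np.linalg.inv(K)@[u,v,1]; r=E[:3,:3]@[r[0],-r[1],-r[2]]; o=E[:3,3]
    return o+r*(z-o[2])/r[2]
def px(f,p):
    d=np.load(f'pics/{f}.npz'); K,E=d['K'],d['E']
    q=E[:3,:3].T@(np.array(p)-E[:3,3]); q=K@[q[0],-q[1],-q[2]]; return q[:2]/q[2]
E
python3 - <<'E'
from h import *
a=snap('scene','s0');b=snap('top','t0');print(a['extrinsics'],b['extrinsics'],b['intrinsics']);print(robot.sense())
E
```

```text
pics
[[ 0.75765175  0.46465979 -0.45831768  0.07827228]
 [-0.65265677  0.53755679 -0.53392119 -0.54153259]
 [-0.00171993  0.70365046  0.71054421  0.8134285 ]
 [ 0.          0.          0.          1.        ]] [[-0.00727962  0.98943948 -0.14476368  0.44269043]
 [-0.99989953 -0.0089633  -0.01098176  0.03631161]
 [-0.01216335  0.14466919  0.98940531  1.0367528 ]
 [ 0.          0.          0.          1.        ]] [[474.8328418    0.         321.93431423]
 [  0.         474.8328418  239.79670087]
 [  0.           0.           1.        ]]
{'t': 0.1, 'joint_positions': array([ 1.08638057e+00,  4.91512869e-01,  1.55940785e+00,  8.82154137e-06,
        1.09170226e+00, -1.05619977e-01]), 'qvel': array([ 1.09406246e-03, -1.87148395e-03, -1.37324214e-03, -7.96191491e-04,
       -3.69742639e-05,  6.07198332e-04]), 'joint_efforts': array([ 1.97072950e-03, -6.13616967e+01, -2.58610618e+01,  6.94820867e-02,
        4.70328424e-02, -6.07950000e-06]), 'tool_pos': array([0.23100952, 0.58049889, 0.21410508]), 'ee_rot': array([-3.14056890e+00, -1.16400458e-04,  2.76279274e+00]), 'ft_force': array([-0.06732796, -0.46339576, -0.09391795]), 'wrist_torque': array([-0.02700431,  0.01511846,  0.05516696]), 'grip_force': 0.0, 'finger_gap': 0.9997045193122157}
```

View pics/t0.png

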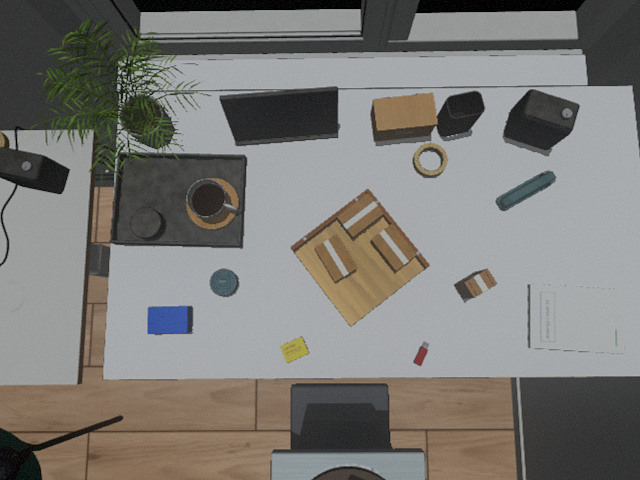

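View pics/s0.png

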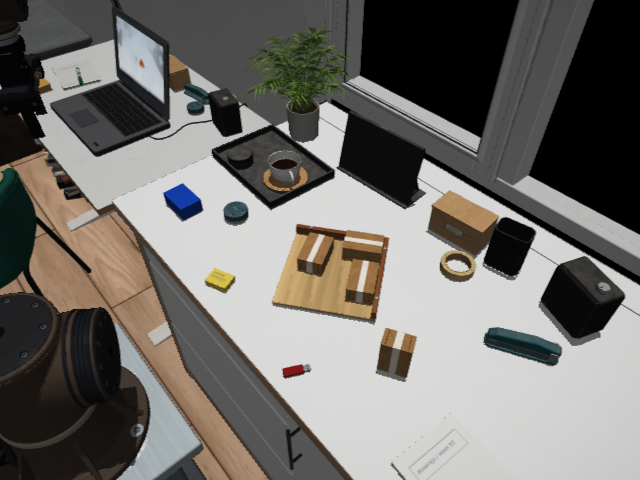

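The top view shows the board with corners at about (292,247), (369,190), (429,265) and (351,326). Carton a is at (361,214), b at (335,257), d at (398,248), and c stands at (475,285). Things that could be confused with the cartons are the blue box at (170,320), the large brown box at (404,117) and the red USB stick at (421,353). The tin is at (224,282), the tape at (430,160) and the pad at (294,349). I choose the four taped cartons and check them in a close crop.

```bash
python3 - <<'E'
from h import *
i=cv2.imread('pics/t0.png')[180:340,285:505]
cv2.imwrite('pics/c0.png',cv2.resize(i,None,fx=3.6,fy=3.6,interpolation=cv2.INTER_CUBIC))
E
```

```text
(no output)
```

View pics/c0.png

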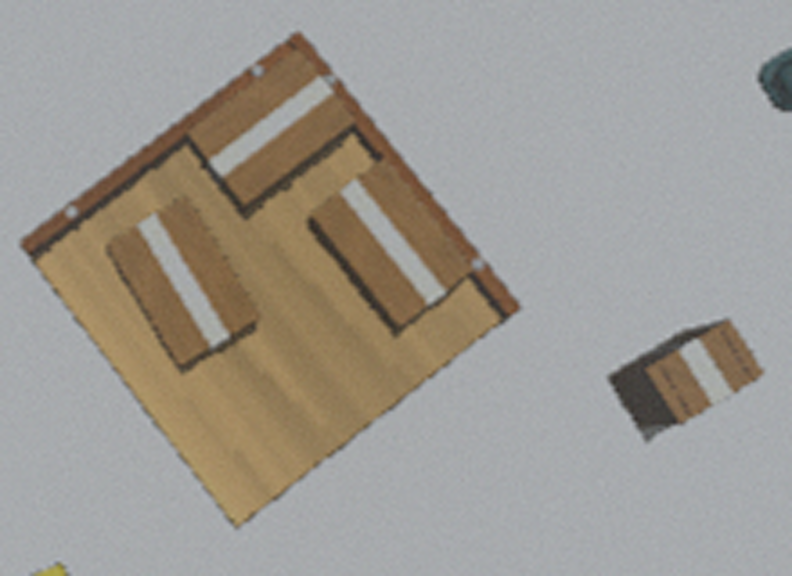

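The crop shows all four cartons clearly. The corners at 3.6x are: board bottom (238,526), fence corners (22,245), (298,33) and (520,308). The top of b runs (108,247)–(183,197)–(257,322)–(182,365), d has (310,218), (383,165), (472,275) and (398,327), and the top of c has (645,370), (728,320), (764,373) and (683,424).

```bash
cat >> h.py <<'E'
def R2(a): return np.array([[np.cos(a),-np.sin(a)],[np.sin(a),np.cos(a)]])
def fit(f,uv,zs,model,a0=-.93):
    from scipy.optimize import least_squares
    W=np.array([pt(f,u,v,z)[:2] for (u,v),z in zip(uv,zs)]); M=np.array(model)
    s=least_squares(lambda p:((R2(p[2])@M.T).T+p[:2]-W).ravel(),[*W.mean(0),a0]); return s.x, np.abs(s.fun).max()
def rect(l,w): return np.array([[-l,w],[l,w],[l,-w],[-l,-w]])/2
E
python3 - <<'E'
from h import *
cr=lambda L:[((u+.5)/3.6-.5+285,(v+.5)/3.6-.5+180) for u,v in L]
B,e=fit('t0',cr([(22,245),(298,33),(520,308),(238,526)]),[.034]*3+[.012],rect(.212,.212)); print('board',B,e)
np.save('board.npy',B)
FC=B[:2]+R2(B[2])@[.096,.096]; print('FC',FC)
for n,L,z,l,w,a in [('a',[(190,137),(300,52),(358,127),(246,208)],.048,.084,.056,B[2]),('b',[(182,365),(108,247),(183,197),(257,322)],.048,.084,.056,B[2]+1.57),('d',[(398,327),(310,218),(383,165),(472,275)],.048,.084,.056,B[2]+1.57),('c',[(645,370),(728,320),(764,373),(683,424)],.084,.056,.036,B[2])]:
    p,e=fit('t0',cr(L),[z]*4,rect(l,w),a); print(n,p,e,'rel FC',R2(-B[2])@(p[:2]-FC),'ang',np.degrees(p[2]-B[2]))
print(np.degrees(B[2]))
for n,u,v,z in [('tin',224,282,.024),('tape',430,160,.019),('pad',294,349,.016),('usb',421,353,.01)]:print(n,pt('t0',u,v,z))
E
```

```text
board [ 0.55347296 -0.03212507 -0.92059339] 0.0026835148162065448
FC [ 0.68799862 -0.05042392]
a [ 0.63764463 -0.03505465 -0.93269497] 0.001692692280991892 rel FC [-0.04271503 -0.03077606] ang -0.6933695152904129
b [0.54845362 0.01961377 0.53821943] 0.0026397763844151836 rel FC [-0.14022055 -0.0686752 ] ang 83.58381748624609
d [ 0.56873726 -0.10180302  0.64025447] 0.003135896252124293 rel FC [-0.03129886 -0.12602962] ang 89.42999472456769
c [ 0.49245228 -0.26853358 -1.02962314] 0.0013254835242181295 rel FC [ 0.0552332  -0.28767949] ang -6.246944471186895
-52.746115940211375
tin [0.50177209 0.25715374 0.024     ]
tape [ 0.76802296 -0.19301887  0.019     ]
pad [0.36042587 0.10809367 0.016     ]
usb [ 0.35001755 -0.15924241  0.01      ]
```

```bash
cat >> h.py <<'E'
def plan(x,y,z,rel=0):
    """target TCP in fence_corner xy (mm), world z (mm), yaw rel. to 127.25-type base; prints deltas in final tool axes"""
    B=np.load('board.npy'); FC=B[:2]+R2(B[2])@[.096,.096]; s=robot.sense()
    yaw=np.degrees(s['ee_rot'][2]); yt=np.degrees(B[2])+180+rel
    W=FC+R2(B[2])@(np.array([x,y])/1000); d=np.r_[W,z/1000]-s['tool_pos']
    t=np.radians(yt); tx=np.array([np.cos(t),np.sin(t)]); ty=np.array([np.sin(t),-np.cos(t)])
    print('spin %.1f lin %.1f %.1f %.1f'%(((yaw-yt+180)%360)-180,d[:2]@tx*1e3,d[:2]@ty*1e3,-d[2]*1e3),'|world',W)
    where(s)
def where(s=None):
    s=s or robot.sense(); B=np.load('board.npy'); FC=B[:2]+R2(B[2])@[.096,.096]
    print('t %.2f rel'%s['t'],(R2(-B[2])@(s['tool_pos'][:2]-FC)*1e3).round(1),'z %.1f'%(s['tool_pos'][2]*1e3),'yawrel %.2f'%(np.degrees(s['ee_rot'][2]-B[2])-180),'F(board)',(R2(-B[2])@s['ft_force'][:2]).round(1),s['ft_force'][2].round(1),'gap',s['finger_gap'].round(3),'grip',round(float(s['grip_force']),1))
E
python3 -c "
from h import *
plan(-195,-66,200)"
```

```text
spin 31.0 lin -583.8 -84.2 14.1 |world [0.51742235 0.0648355 ]Traceback (most recent call last):
  File "<string>", line 3, in <module>
    plan(-195,-66,200)
    ~~~~^^^^^^^^^^^^^^
  File "h.py", line 25, in plan
    where(s)
    ~~~~~^^^
  File "h.py", line 28, in where
    print('t %.2f rel'%s['t'],(R2(-B[2])@(s['tool_pos'][:2]-FC)*1e3).round(1),'z %.1f'%(s['tool_pos'][2]*1e3),'yawrel %.2f'%(np.degrees(s['ee_rot'][2]-B[2])-180),'F(board)',(R2(-B[2])@s['ft_force'][:2]).round(1),s['ft_force'][2].round(1),'gap',s['finger_gap'].round(3),'grip',round(float(s['grip_force']),1))
                                                                                                                                                                                                                                                    ^^^^^^^^^^^^^^^^^^^^^
AttributeError: 'float' object has no attribute 'round'
```

apply_moves(
  motion=[
    {"linear":[0,0,0],"spin":6.2,"hand":0.32},
    {"linear":[0,0,0],"spin":6.2,"hand":0.32},
    {"linear":[0,0,0],"spin":6.2,"hand":0.32},
    {"linear":[0,0,0],"spin":6.2,"hand":0.32},
    {"linear":[0,0,0],"spin":6.2,"hand":0.32},
    {"linear":[-36,-5,1],"spin":0,"hand":0.32},
    {"linear":[-36,-5,1],"spin":0,"hand":0.32},
    {"linear":[-36,-5,1],"spin":0,"hand":0.32},
    {"linear":[-36,-5,1],"spin":0,"hand":0.32},
    {"linear":[-36,-5,1],"spin":0,"hand":0.32},
    {"linear":[-36,-5,1],"spin":0,"hand":0.32},
    {"linear":[-36,-5,1],"spin":0,"hand":0.32},
  ],
)

```text
t: 1.1
tool_pos: [0.3563, 0.3574, 0.2075]
ee_rot: [-3.141, -0.0, 2.222]
ft_force: [-0.0, 0.4, -0.1]
finger_gap: 0.324
grip_force: 0.0
```

apply_moves(
  motion=[
    {"linear":[-36,-5,1],"spin":0,"hand":0.32},
    {"linear":[-36,-5,1],"spin":0,"hand":0.32},
    {"linear":[-36,-5,1],"spin":0,"hand":0.32},
    {"linear":[-36,-5,1],"spin":0,"hand":0.32},
    {"linear":[-36,-5,1],"spin":0,"hand":0.32},
    {"linear":[-36,-5,1],"spin":0,"hand":0.32},
    {"linear":[-36,-5,1],"spin":0,"hand":0.32},
    {"linear":[-36,-5,1],"spin":0,"hand":0.32},
    {"linear":[-36,-5,1],"spin":0,"hand":0.32},
    {"linear":[0,0,0],"spin":0,"hand":0.32},
  ],
)

```text
t: 1.93
tool_pos: [0.5189, 0.0696, 0.1981]
ee_rot: [3.142, 0.001, 2.218]
ft_force: [-0.8, -1.0, -0.0]
finger_gap: 0.32
grip_force: 0.0
```

```bash
sed -i "s/s\['ft_force'\]\[2\].round(1)/round(float(s['ft_force'][2]),1)/; s/s\['finger_gap'\].round(3)/round(float(s['finger_gap']),3)/" h.py
python3 -c "
from h import *
plan(-195,-66,200); c=snap('wrist','w1')"
```

```text
spin -0.2 lin -2.9 -4.1 -1.9 |world [0.51742235 0.0648355 ]
t 1.93 rel [-197.9  -61.9] z 198.1 yawrel -0.17 F(board) [ 0.4 -1.2] -0.0 gap 0.32 grip 0.0
```

View pics/w1.png

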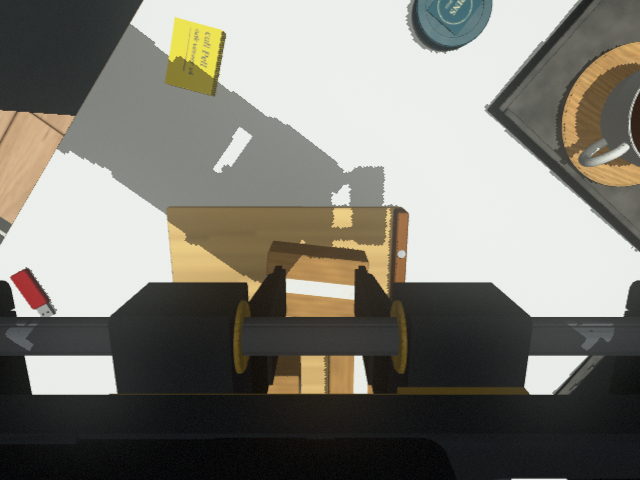

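The wrist view shows the slab's -x edge on row 207 from (168,207) to (397,207), and b's -x side slanting from (272,243) to (368,252).

```bash
python3 -c "
from h import *
B=np.load('board.npy'); FC=B[:2]+R2(B[2])@[.096,.096]
for u,v,z in [(168,207,.012),(388,207,.012),(393,207,.034),(408,210,.034),(274,242,.012),(368,252,.012),(268,261,.048),(370,269,.048)]:
  print(u,v,(R2(-B[2])@(pt('w1',u,v,z)[:2]-FC)*1e3).round(1))
c=np.load('pics/w1.npz');print(c['E'])"
```

```text
168 207 [-203.1 -196.3]
388 207 [-202.5   -1.6]
393 207 [-206.4   -1.2]
408 210 [-203.8   11.4]
274 242 [-170.7 -103.4]
368 252 [-161.1  -18.2]
268 261 [-164.2 -104.7]
370 269 [-157.   -20.6]
[[ 7.97809882e-01 -5.84823997e-01 -1.46561543e-01  4.77902721e-01]
 [ 6.02908836e-01  7.74109064e-01  1.93018373e-01  1.23506927e-01]
 [ 5.72842461e-04 -2.42355214e-01  9.70187416e-01  3.67790523e-01]
 [ 0.00000000e+00  0.00000000e+00  0.00000000e+00  1.00000000e+00]]
```

apply_moves(
  motion=[
    {"linear":[0,0,35],"spin":0,"hand":0.32},
    {"linear":[0,0,35],"spin":0,"hand":0.32},
    {"linear":[0,0,35],"spin":0,"hand":0.32},
    {"linear":[0,0,35],"spin":0,"hand":0.32},
    {"linear":[0,0,35],"spin":0,"hand":0.32},
    {"linear":[0,0,0],"spin":0,"hand":0.32},
    {"linear":[-6,0,0],"spin":0,"hand":0.32},
    {"linear":[-6,0,0],"spin":0,"hand":0.32},
    {"linear":[-5,0,0],"spin":0,"hand":0.32},
    {"linear":[-5,0,0],"spin":0,"hand":0.32},
    {"linear":[-5,0,0],"spin":0,"hand":0.32},
    {"linear":[-5,0,0],"spin":0,"hand":0.32},
  ],
)

```text
t: 2.98
tool_pos: [0.5364, 0.0481, 0.0247]
ee_rot: [3.14, 0.001, 2.221]
ft_force: [-0.8, 0.8, 0.4]
finger_gap: 0.321
grip_force: 0.8
```

```bash
python3 -c "
from h import *
where()"
```

```text
t 2.98 rel [-170.2  -61. ] z 24.7 yawrel 0.02 F(board) [-1.1 -0.2] 0.4 gap 0.321 grip 0.8
```

apply_moves(
  motion=[
    {"linear":[-4,0,0],"spin":0,"hand":0.32},
    {"linear":[-4,0,0],"spin":0,"hand":0.32},
    {"linear":[-3,0,0],"spin":0,"hand":0.32},
    {"linear":[0,0,0],"spin":0,"hand":0.32},
    {"linear":[0,0,0],"spin":0,"hand":0.32},
  ],
)

```text
t: 3.4
tool_pos: [0.5427, 0.0396, 0.0236]
ee_rot: [3.141, 0.0, 2.222]
ft_force: [-0.1, -0.5, -0.0]
finger_gap: 0.317
grip_force: 0.0
```

```bash
python3 -c "
from h import *
where()"
```

```text
t 3.40 rel [-159.6  -61.1] z 23.6 yawrel 0.03 F(board) [ 0.3 -0.3] -0.0 gap 0.317 grip 0.0
```

apply_moves(
  motion=[
    {"linear":[-3,0,0],"spin":0,"hand":0.32},
    {"linear":[-3,0,0],"spin":0,"hand":0.32},
    {"linear":[-1,0,0],"spin":0,"hand":0.32},
    {"linear":[0,0,0],"spin":0,"hand":0.32},
    {"linear":[0,0,0],"spin":0,"hand":0.32},
  ],
)

```text
t: 3.82
tool_pos: [0.5469, 0.0342, 0.0236]
ee_rot: [3.141, 0.0, 2.222]
ft_force: [1.1, 0.7, -0.8]
finger_gap: 0.32
grip_force: 0.0
```

```bash
python3 -c "
from h import *
where()"
```

```text
t 3.82 rel [-152.8  -61.1] z 23.6 yawrel 0.04 F(board) [0.1 1.3] -0.8 gap 0.32 grip 0.0
```

apply_moves(
  motion=[
    {"linear":[12,0,0],"spin":0,"hand":0.32},
    {"linear":[12,0,0],"spin":0,"hand":0},
    {"linear":[0,-40,0],"spin":0,"hand":0},
    {"linear":[0,-40,0],"spin":0,"hand":0},
    {"linear":[0,0,0],"spin":0,"hand":0},
    {"linear":[-21,0,0],"spin":0,"hand":0},
    {"linear":[-21,0,0],"spin":0,"hand":0},
    {"linear":[-21,0,0],"spin":0,"hand":0},
    {"linear":[0,4,0],"spin":0,"hand":0},
    {"linear":[0,5,0],"spin":0,"hand":0},
    {"linear":[0,5,0],"spin":0,"hand":0},
    {"linear":[0,0,0],"spin":0,"hand":0},
  ],
)

```text
t: 4.82
tool_pos: [0.5179, -0.0352, 0.0236]
ee_rot: [3.142, -0.0, 2.223]
ft_force: [0.5, 1.0, 0.3]
finger_gap: 0.005
grip_force: 0.0
```

```bash
python3 -c "
from h import *
where(); snap('top','t2'); i=cv2.imread('pics/t2.png')[180:340,285:505]
cv2.imwrite('pics/c2.png',cv2.resize(i,None,fx=3.6,fy=3.6,interpolation=cv2.INTER_CUBIC))"
```

```text
t 4.82 rel [-115.1 -126.2] z 23.6 yawrel 0.12 F(board) [-0.5  1. ] 0.3 gap 0.005 grip 0.0
```

View pics/c2.png

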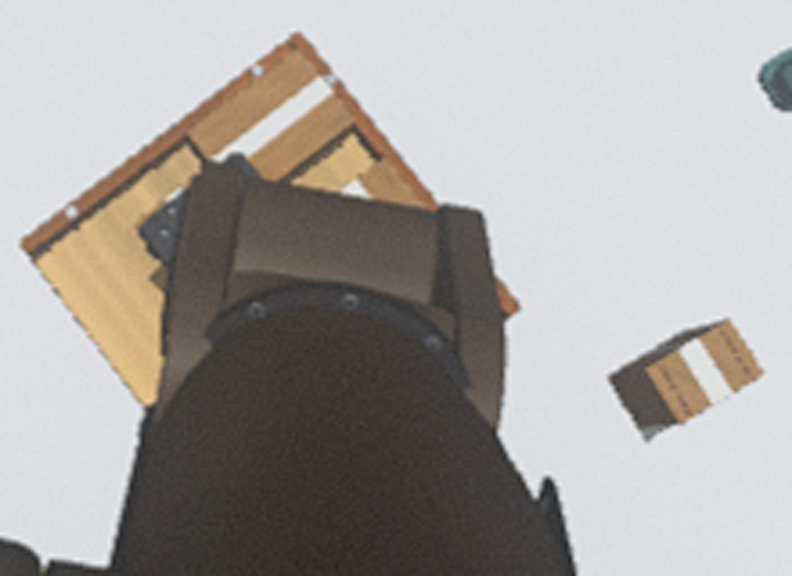

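The arm hides b in this view, so I'll push on by force feedback.

apply_moves(
  motion=[
    {"linear":[0,4,0],"spin":0,"hand":0},
    {"linear":[0,4,0],"spin":0,"hand":0},
    {"linear":[0,4,0],"spin":0,"hand":0},
    {"linear":[0,4,0],"spin":0,"hand":0},
    {"linear":[0,4,0],"spin":0,"hand":0},
    {"linear":[0,4,0],"spin":0,"hand":0},
    {"linear":[0,2,0],"spin":0,"hand":0},
    {"linear":[0,0,0],"spin":0,"hand":0},
  ],
)

```text
t: 5.53
tool_pos: [0.539, -0.0207, 0.0236]
ee_rot: [3.141, 0.0, 2.222]
ft_force: [-0.3, 0.5, -0.8]
finger_gap: 0.005
grip_force: 0.0
```

```bash
python3 -c "
from h import *
where()"
```

```text
t 5.53 rel [-113.9 -100.7] z 23.6 yawrel 0.06 F(board) [-0.6  0.1] -0.8 gap 0.005 grip 0.0
```

Now small steps until the force rises.

apply_moves(
  motion=[
    {"linear":[0,2,0],"spin":0,"hand":0},
    {"linear":[0,1.5,0],"spin":0,"hand":0},
    {"linear":[0,1,0],"spin":0,"hand":0},
    {"linear":[0,0,0],"spin":0,"hand":0},
  ],
)

```text
t: 5.87
tool_pos: [0.5423, -0.0182, 0.0236]
ee_rot: [3.141, -0.0, 2.222]
ft_force: [0.5, -0.4, -0.3]
finger_gap: 0.005
grip_force: 0.1
```

apply_moves(
  motion=[
    {"linear":[0,1,0],"spin":0,"hand":0},
    {"linear":[0,0,0],"spin":0,"hand":0},
  ],
)

```text
t: 6.03
tool_pos: [0.543, -0.0176, 0.0236]
ee_rot: [3.142, -0.0, 2.222]
ft_force: [-0.0, 0.2, 0.7]
finger_gap: 0.004
grip_force: 0.2
```

```bash
python3 -c "
from h import *
where()"
```

```text
t 6.03 rel [-113.9  -95.5] z 23.6 yawrel 0.04 F(board) [-0.2  0.1] 0.7 gap 0.004 grip 0.2
```

apply_moves(
  motion=[
    {"linear":[0,1,0],"spin":0,"hand":0},
    {"linear":[0,0,0],"spin":0,"hand":0},
  ],
)

```text
t: 6.2
tool_pos: [0.5438, -0.017, 0.0236]
ee_rot: [3.142, -0.0, 2.222]
ft_force: [-0.1, 0.7, 0.0]
finger_gap: 0.004
grip_force: 0.3
```

apply_moves(
  motion=[
    {"linear":[0,1,0],"spin":0,"hand":0},
    {"linear":[0,0,0],"spin":0,"hand":0},
  ],
)

```text
t: 6.37
tool_pos: [0.5447, -0.0164, 0.0236]
ee_rot: [3.141, -0.0, 2.222]
ft_force: [-0.7, -0.6, 0.2]
finger_gap: 0.007
grip_force: 0.2
```

apply_moves(
  motion=[
    {"linear":[0,1,0],"spin":0,"hand":0},
    {"linear":[0,0,0],"spin":0,"hand":0},
  ],
)

```text
t: 6.53
tool_pos: [0.5455, -0.0158, 0.0236]
ee_rot: [3.141, 0.0, 2.222]
ft_force: [-0.5, 0.3, -0.4]
finger_gap: 0.002
grip_force: 0.2
```

```bash
python3 -c "
from h import *
where()"
```

```text
t 6.53 rel [-113.8  -92.4] z 23.6 yawrel 0.05 F(board) [-0.5 -0.2] -0.4 gap 0.002 grip 0.2
```

apply_moves(
  motion=[
    {"linear":[0,1,0],"spin":0,"hand":0},
    {"linear":[0,0,0],"spin":0,"hand":0},
  ],
)

```text
t: 6.7
tool_pos: [0.5463, -0.0152, 0.0236]
ee_rot: [3.141, 0.0, 2.222]
ft_force: [0.6, -0.1, 0.2]
finger_gap: 0.002
grip_force: 0.2
```

apply_moves(
  motion=[
    {"linear":[0,1,0],"spin":0,"hand":0},
    {"linear":[0,0,0],"spin":0,"hand":0},
  ],
)

```text
t: 6.87
tool_pos: [0.5471, -0.0146, 0.0236]
ee_rot: [3.141, -0.0, 2.222]
ft_force: [-1.5, 0.8, 0.9]
finger_gap: 0.005
grip_force: 0.2
```

apply_moves(
  motion=[
    {"linear":[0,1,0],"spin":0,"hand":0},
    {"linear":[0,0,0],"spin":0,"hand":0},
  ],
)

```text
t: 7.03
tool_pos: [0.547, -0.0141, 0.0236]
ee_rot: [-3.14, -0.001, 2.222]
ft_force: [-5.3, -1.9, 1.8]
finger_gap: 0.002
grip_force: 2.7
```

```bash
python3 -c "
from h import *
where(); snap('wrist','w3'); c=snap('scene','s3')
i=np.hstack([cv2.imread('pics/w3.png')[160:460,100:500],cv2.resize(cv2.imread('pics/s3.png')[210:330,250:410],(400,300))])
cv2.imwrite('pics/c3.png',i)"
```

```text
t 7.03 rel [-114.3  -90.2] z 23.6 yawrel 0.06 F(board) [-1.7 -5.3] 1.8 gap 0.002 grip 2.7
```

View pics/c3.png

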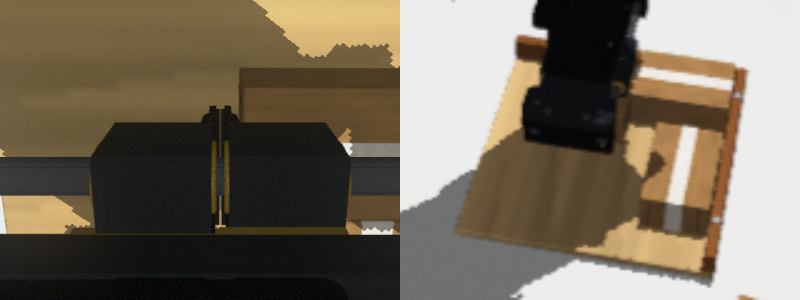

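The wrist and scene crop shows b's end against the finger and b close to the left fence, and the reaction force has risen to 5 N. Next is the x push.

apply_moves(
  motion=[
    {"linear":[0,0.5,0],"spin":0,"hand":0},
    {"linear":[0,0,0],"spin":0,"hand":0},
    {"linear":[0,-20,0],"spin":0,"hand":0},
    {"linear":[0,-10,0],"spin":0,"hand":0},
    {"linear":[35,0,0],"spin":0,"hand":0},
    {"linear":[35,0,0],"spin":0,"hand":0.2},
    {"linear":[0,40,0],"spin":0,"hand":0.32},
    {"linear":[0,40,0],"spin":0,"hand":0.32},
    {"linear":[0,0,0],"spin":0,"hand":0.32},
    {"linear":[-12,0,0],"spin":0,"hand":0.32},
    {"linear":[-8,0,0],"spin":0,"hand":0.32},
    {"linear":[0,0,0],"spin":0,"hand":0.32},
  ],
)

```text
t: 8.13
tool_pos: [0.5583, 0.0543, 0.0236]
ee_rot: [3.141, 0.0, 2.22]
ft_force: [0.9, 0.4, 0.9]
finger_gap: 0.318
grip_force: 0.0
```

```bash
python3 -c "
from h import *
where()"
```

```text
t 8.13 rel [-161.9  -39.8] z 23.6 yawrel -0.06 F(board) [0.2 1. ] 0.9 gap 0.318 grip 0.0
```

apply_moves(
  motion=[
    {"linear":[-4,0,0],"spin":0,"hand":0.32},
    {"linear":[-4,0,0],"spin":0,"hand":0.32},
    {"linear":[-2,0,0],"spin":0,"hand":0.32},
    {"linear":[0,0,0],"spin":0,"hand":0.32},
  ],
)

```text
t: 8.47
tool_pos: [0.5638, 0.0477, 0.0237]
ee_rot: [3.141, 0.0, 2.221]
ft_force: [0.6, -0.5, 0.6]
finger_gap: 0.324
grip_force: 0.0
```

apply_moves(
  motion=[
    {"linear":[-1,0,0],"spin":0,"hand":0.32},
    {"linear":[0,0,0],"spin":0,"hand":0.32},
  ],
)

```text
t: 8.63
tool_pos: [0.5643, 0.0475, 0.0236]
ee_rot: [3.142, -0.0, 2.222]
ft_force: [0.2, 0.3, 0.0]
finger_gap: 0.319
grip_force: 0.0
```

apply_moves(
  motion=[
    {"linear":[-1,0,0],"spin":0,"hand":0.32},
    {"linear":[0,0,0],"spin":0,"hand":0.32},
  ],
)

```text
t: 8.8
tool_pos: [0.5645, 0.047, 0.0236]
ee_rot: [-3.141, -0.001, 2.222]
ft_force: [-1.9, 0.0, 0.7]
finger_gap: 0.323
grip_force: 1.0
```

```bash
python3 -c "
from h import *
where()"
```

```text
t 8.80 rel [-152.3  -39.3] z 23.6 yawrel 0.05 F(board) [-1.2 -1.5] 0.7 gap 0.323 grip 1.0
```

apply_moves(
  motion=[
    {"linear":[-1,0,0],"spin":0,"hand":0.32},
    {"linear":[0,0,0],"spin":0,"hand":0.32},
  ],
)

```text
t: 8.97
tool_pos: [0.5648, 0.0465, 0.0236]
ee_rot: [-3.141, -0.001, 2.222]
ft_force: [-4.3, 4.2, 2.9]
finger_gap: 0.319
grip_force: 3.2
```

apply_moves(
  motion=[
    {"linear":[-1,0,0],"spin":0,"hand":0.32},
    {"linear":[0,0,0],"spin":0,"hand":0.32},
  ],
)

```text
t: 9.13
tool_pos: [0.5648, 0.0465, 0.0236]
ee_rot: [-3.14, -0.003, 2.222]
ft_force: [-6.6, 10.1, 5.8]
finger_gap: 0.322
grip_force: 6.4
```

```bash
python3 -c "
from h import *
where()"
```

```text
t 9.13 rel [-151.7  -39.4] z 23.6 yawrel 0.05 F(board) [-12.1   0.9] 5.8 gap 0.322 grip 6.4
```

apply_moves(
  motion=[
    {"linear":[8,0,0],"spin":0,"hand":0.32},
    {"linear":[8,0,-20],"spin":0,"hand":0},
    {"linear":[0,0,-40],"spin":0,"hand":0},
    {"linear":[-28,-30,0],"spin":0,"hand":0},
    {"linear":[-28,-30,0],"spin":0,"hand":0},
    {"linear":[-28,-30,0],"spin":0,"hand":0},
    {"linear":[-28,-30,0],"spin":0,"hand":0},
    {"linear":[-28,-30,0],"spin":0,"hand":0},
    {"linear":[0,0,0],"spin":0,"hand":0},
    {"linear":[0,0,0],"spin":0,"hand":0},
  ],
)

```text
t: 9.97
tool_pos: [0.5217, -0.1462, 0.0836]
ee_rot: [3.141, 0.001, 2.218]
ft_force: [0.2, 0.3, 0.6]
finger_gap: 0.001
grip_force: 0.0
```

```bash
python3 -c "
from h import *
B=np.load('board.npy'); B[:2]+=R2(B[2])@[-.0017,.0015]; np.save('board.npy',B)
plan(-29,-192,24)
f='t3'; snap('top',f); i=cv2.imread('pics/t3.png')[180:340,285:505]
cv2.imwrite('pics/c4.png',cv2.resize(i,None,fx=3.6,fy=3.6,interpolation=cv2.INTER_CUBIC))"
```

```text
spin -0.2 lin 6.2 -0.1 59.6 |world [ 0.51778387 -0.14130671]
t 9.97 rel [ -22.8 -191.9] z 83.6 yawrel -0.17 F(board) [-0.1  0.3] 0.6 gap 0.001 grip 0.0
```

View pics/c4.png

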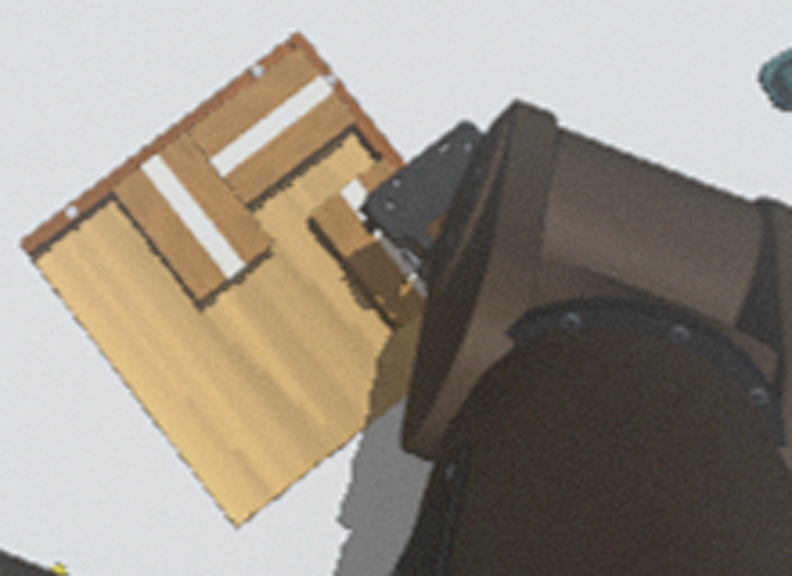

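b now sits snug and square in its place, with its top at (118,195), (185,135), (272,248) and (200,300). Next is d.

apply_moves(
  motion=[
    {"linear":[6,0,30],"spin":0,"hand":0},
    {"linear":[0,0,30],"spin":0,"hand":0},
    {"linear":[0,0,0],"spin":0,"hand":0},
    {"linear":[0,8,0],"spin":0,"hand":0},
    {"linear":[0,6,0],"spin":0,"hand":0},
    {"linear":[0,4,0],"spin":0,"hand":0},
    {"linear":[0,4,0],"spin":0,"hand":0},
    {"linear":[0,4,0],"spin":0,"hand":0},
    {"linear":[0,4,0],"spin":0,"hand":0},
    {"linear":[0,4,0],"spin":0,"hand":0},
    {"linear":[0,4,0],"spin":0,"hand":0},
    {"linear":[0,0,0],"spin":0,"hand":0},
  ],
)

```text
t: 11.02
tool_pos: [0.5492, -0.1162, 0.0237]
ee_rot: [3.141, 0.0, 2.222]
ft_force: [-0.9, -0.2, 0.4]
finger_gap: 0.004
grip_force: 0.0
```

```bash
python3 -c "
from h import *
where()"
```

```text
t 11.02 rel [ -30.  -151.8] z 23.7 yawrel 0.05 F(board) [-0.4 -0.8] 0.4 gap 0.004 grip 0.0
```

apply_moves(
  motion=[
    {"linear":[0,1.5,0],"spin":0,"hand":0},
    {"linear":[0,1.5,0],"spin":0,"hand":0},
    {"linear":[0,0,0],"spin":0,"hand":0},
  ],
)

```text
t: 11.27
tool_pos: [0.551, -0.1146, 0.0236]
ee_rot: [3.142, -0.0, 2.222]
ft_force: [-0.4, -0.9, 0.6]
finger_gap: 0.005
grip_force: 0.3
```

apply_moves(
  motion=[
    {"linear":[0,1,0],"spin":0,"hand":0},
    {"linear":[0,0,0],"spin":0,"hand":0},
  ],
)

```text
t: 11.43
tool_pos: [0.5517, -0.1141, 0.0235]
ee_rot: [3.142, -0.0, 2.222]
ft_force: [-0.7, -0.0, 0.9]
finger_gap: 0.007
grip_force: 0.5
```

apply_moves(
  motion=[
    {"linear":[0,1,0],"spin":0,"hand":0},
    {"linear":[0,0,0],"spin":0,"hand":0},
  ],
)

```text
t: 11.6
tool_pos: [0.5519, -0.1137, 0.0235]
ee_rot: [-3.141, -0.001, 2.222]
ft_force: [-4.5, -4.1, 2.3]
finger_gap: 0.006
grip_force: 2.9
```

```bash
python3 -c "
from h import *
where()"
```

```text
t 11.60 rel [ -30.3 -148.1] z 23.5 yawrel 0.05 F(board) [ 0.6 -6.1] 2.3 gap 0.006 grip 2.9
```

apply_moves(
  motion=[
    {"linear":[0,1,0],"spin":0,"hand":0},
    {"linear":[0,0,0],"spin":0,"hand":0},
    {"linear":[0,-15,0],"spin":0,"hand":0},
    {"linear":[0,0,-40],"spin":0,"hand":0},
    {"linear":[0,0,-40],"spin":0,"hand":0.5},
    {"linear":[0,0,-40],"spin":0,"hand":1},
    {"linear":[-22,-31,0],"spin":0,"hand":1},
    {"linear":[-22,-31,0],"spin":0,"hand":1},
    {"linear":[-22,-31,0],"spin":0,"hand":1},
    {"linear":[-21,-31,0],"spin":0,"hand":1},
    {"linear":[0,0,0],"spin":7,"hand":1},
    {"linear":[0,0,0],"spin":7,"hand":1},
  ],
)

```text
t: 12.6
tool_pos: [0.4941, -0.2686, 0.1434]
ee_rot: [3.141, 0.0, 1.969]
ft_force: [0.1, 0.0, -0.7]
finger_gap: 0.511
grip_force: 0.0
```

apply_moves(
  motion=[
    {"linear":[0,0,0],"spin":7,"hand":1},
    {"linear":[0,0,0],"spin":7,"hand":1},
    {"linear":[0,0,0],"spin":7,"hand":1},
    {"linear":[0,0,0],"spin":7,"hand":1},
    {"linear":[0,0,0],"spin":7,"hand":1},
    {"linear":[0,0,0],"spin":7,"hand":1},
    {"linear":[0,0,0],"spin":7,"hand":1},
    {"linear":[0,0,0],"spin":7,"hand":1},
    {"linear":[0,0,0],"spin":7,"hand":1},
    {"linear":[0,0,0],"spin":7,"hand":1},
    {"linear":[0,0,0],"spin":7,"hand":1},
    {"linear":[0,0,0],"spin":5.3,"hand":1},
  ],
)

```text
t: 13.6
tool_pos: [0.495, -0.2665, 0.1434]
ee_rot: [3.141, -0.0, 0.534]
ft_force: [0.1, 0.3, -0.4]
finger_gap: 0.997
grip_force: 0.0
```

```bash
python3 -c "
from h import *
plan(57,-289,140,-96.25)
snap('wrist','w5');snap('top','t5')
i=np.hstack([cv2.resize(cv2.imread('pics/w5.png'),(400,300)),cv2.resize(cv2.imread('pics/t5.png')[180:330,285:485],(400,300))])
cv2.imwrite('pics/c5.png',i)"
```

```text
spin -0.4 lin -3.0 0.5 3.4 |world [ 0.49263558 -0.2684781 ]
t 13.60 rel [  56.9 -286. ] z 143.4 yawrel -96.64 F(board) [-0.2  0.3] -0.4 gap 0.997 grip 0.0
```

View pics/c5.png

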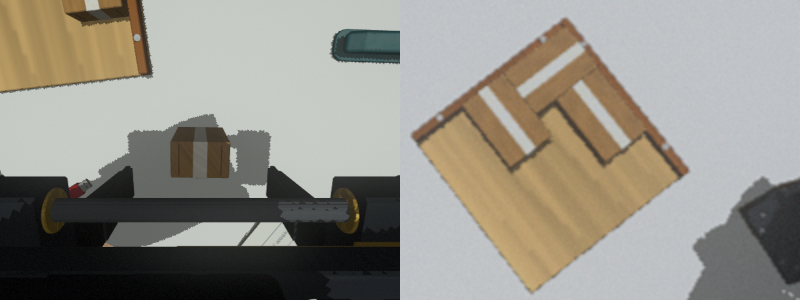

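The top crop on the right shows a, b and d snug. The wrist crop on the left shows c's top face at (171,140)–(230,178) in the reduced picture, between the fingers.

```bash
python3 -c "
from h import *
s=robot.sense(); y=s['ee_rot'][2]; T=np.array([[np.cos(y),np.sin(y)],[np.sin(y),-np.cos(y)]])
for u,v in [(171,140),(229,140),(230,178),(171,178)]:
  print((T@(pt('w5',u/.625,v/.625,.084)[:2]-s['tool_pos'][:2])*1e3).round(1))"
```

```text
[ 17.3 -26.6]
[17.  26.8]
[-20.2  28.6]
[-19.9 -27.8]
```

apply_moves(
  motion=[
    {"linear":[-1.5,0,30],"spin":0,"hand":1},
    {"linear":[0,0,30],"spin":0,"hand":1},
    {"linear":[0,0,35],"spin":0,"hand":1},
    {"linear":[0,0,0],"spin":0,"hand":1},
    {"linear":[0,0,0],"spin":0,"hand":0.4},
    {"linear":[0,0,0],"spin":0,"hand":0.4},
    {"linear":[0,0,0],"spin":0,"hand":0.4},
    {"linear":[0,0,0],"spin":0,"hand":0.4},
    {"linear":[0,0,0],"spin":0,"hand":0.4},
    {"linear":[0,0,0],"spin":0,"hand":0.4},
  ],
  newtons=15,
)

```text
t: 14.53
tool_pos: [0.4945, -0.2673, 0.0495]
ee_rot: [3.14, -0.001, 0.541]
ft_force: [0.0, -0.3, -0.0]
finger_gap: 0.632
grip_force: 0.0
```

```bash
python3 -c "
from h import *
where()"
```

```text
t 14.53 rel [  57.1 -286.8] z 49.5 yawrel -96.24 F(board) [ 0.3 -0.2] -0.0 gap 0.632 grip 0.0
```

apply_moves(
  motion=[
    {"linear":[0,0,0],"spin":0,"hand":0.4},
    {"linear":[0,0,0],"spin":0,"hand":0.4},
    {"linear":[0,0,0],"spin":0,"hand":0.4},
    {"linear":[0,0,0],"spin":0,"hand":0.4},
    {"linear":[0,0,-20],"spin":0,"hand":0.4},
    {"linear":[0,0,-25],"spin":0,"hand":0.4},
    {"linear":[0,0,-25],"spin":0,"hand":0.4},
    {"linear":[0,0,0],"spin":0,"hand":0.4},
  ],
)

```text
t: 15.2
tool_pos: [0.4956, -0.268, 0.1226]
ee_rot: [3.136, -0.002, 0.541]
ft_force: [0.3, -0.3, -0.2]
finger_gap: 0.588
grip_force: 14.9
```

```bash
python3 -c "
from h import *
where()"
```

```text
t 15.20 rel [  58.4 -286.4] z 122.6 yawrel -96.24 F(board) [0.4 0.1] -0.2 gap 0.588 grip 14.9
```

apply_moves(
  motion=[
    {"linear":[0,0,0],"spin":-7,"hand":0.4},
    {"linear":[0,0,0],"spin":-7,"hand":0.4},
    {"linear":[0,0,0],"spin":-7,"hand":0.4},
    {"linear":[0,0,0],"spin":-7,"hand":0.4},
    {"linear":[0,0,0],"spin":-7,"hand":0.4},
    {"linear":[0,0,0],"spin":-7,"hand":0.4},
    {"linear":[0,0,0],"spin":-7,"hand":0.4},
    {"linear":[0,0,0],"spin":-7,"hand":0.4},
    {"linear":[0,0,0],"spin":-7,"hand":0.4},
    {"linear":[0,0,0],"spin":-7,"hand":0.4},
    {"linear":[0,0,0],"spin":-7,"hand":0.4},
    {"linear":[0,0,0],"spin":-7,"hand":0.4},
  ],
)

```text
t: 16.2
tool_pos: [0.4939, -0.2669, 0.1179]
ee_rot: [-3.141, -0.001, 2.013]
ft_force: [0.6, -0.3, -1.1]
finger_gap: 0.588
grip_force: 14.9
```

apply_moves(
  motion=[
    {"linear":[0,0,0],"spin":-7,"hand":0.4},
    {"linear":[0,0,0],"spin":-5.2,"hand":0.4},
    {"linear":[0,0,0],"spin":0,"hand":0.4},
    {"linear":[29,19,0],"spin":0,"hand":0.4},
    {"linear":[29,19,0],"spin":0,"hand":0.4},
    {"linear":[29,19,0],"spin":0,"hand":0.4},
    {"linear":[29,19,0],"spin":0,"hand":0.4},
    {"linear":[29,19,0],"spin":0,"hand":0.4},
    {"linear":[29,19,0],"spin":0,"hand":0.4},
    {"linear":[29,19,0],"spin":0,"hand":0.4},
    {"linear":[29,19,0],"spin":0,"hand":0.4},
    {"linear":[0,0,0],"spin":0,"hand":0.4},
  ],
)

```text
t: 17.2
tool_pos: [0.4738, 0.014, 0.1184]
ee_rot: [-3.141, -0.001, 2.22]
ft_force: [0.7, -0.2, -0.8]
finger_gap: 0.592
grip_force: 14.9
```

```bash
python3 -c "
from h import *
plan(-175,-130,64)"
```

```text
spin -0.1 lin -4.2 3.0 54.4 |world [0.47875265 0.01243517]
t 17.20 rel [-179.2 -133. ] z 118.4 yawrel -0.06 F(board) [0.6 0.4] -0.8 gap 0.592 grip 14.9
```

apply_moves(
  motion=[
    {"linear":[-5,3,15],"spin":0,"hand":0.4},
    {"linear":[0,0,20],"spin":0,"hand":0.4},
    {"linear":[0,0,15],"spin":0,"hand":0.4},
    {"linear":[0,0,4],"spin":0,"hand":0.4},
    {"linear":[0,0,1.5],"spin":0,"hand":0.4},
    {"linear":[0,0,1],"spin":0,"hand":0.4},
    {"linear":[0,0,0],"spin":0,"hand":0.4},
  ],
)

```text
t: 17.78
tool_pos: [0.4807, 0.0072, 0.0626]
ee_rot: [3.141, 0.0, 2.219]
ft_force: [-0.1, 0.1, -0.3]
finger_gap: 0.594
grip_force: 14.9
```

```bash
python3 -c "
from h import *
where()"
```

```text
t 17.78 rel [-169.7 -131.6] z 62.6 yawrel -0.12 F(board) [-0.2 -0. ] -0.3 gap 0.594 grip 14.9
```

apply_moves(
  motion=[
    {"linear":[5,0,0.5],"spin":0,"hand":0.4},
    {"linear":[0,0,0.5],"spin":0,"hand":0.4},
    {"linear":[0,0,0.5],"spin":0,"hand":0.4},
    {"linear":[0,0,0],"spin":0,"hand":0.4},
  ],
)

```text
t: 18.12
tool_pos: [0.4773, 0.0115, 0.0612]
ee_rot: [3.141, 0.0, 2.22]
ft_force: [-2.3, 1.0, 6.7]
finger_gap: 0.591
grip_force: 14.9
```

```bash
python3 -c "
from h import *
where()"
```

```text
t 18.12 rel [-175.2 -131.7] z 61.2 yawrel -0.06 F(board) [-2.2 -1.2] 6.7 gap 0.591 grip 14.9
```

apply_moves(
  motion=[
    {"linear":[0,0,0],"spin":0,"hand":0.85},
    {"linear":[0,0,0],"spin":0,"hand":0.85},
    {"linear":[0,0,0],"spin":0,"hand":0.85},
    {"linear":[0,0,0],"spin":0,"hand":0.85},
    {"linear":[14,0,-3],"spin":0,"hand":0.85},
    {"linear":[14,0,-6],"spin":0,"hand":0.85},
    {"linear":[14,0,-6],"spin":0,"hand":0.85},
    {"linear":[0,0,-6],"spin":0,"hand":0.32},
    {"linear":[0,0,0],"spin":0,"hand":0.32},
    {"linear":[0,0,0],"spin":0,"hand":0.32},
    {"linear":[0,0,0],"spin":0,"hand":0.32},
    {"linear":[0,0,0],"spin":0,"hand":0.32},
  ],
)

```text
t: 19.12
tool_pos: [0.4522, 0.0447, 0.0815]
ee_rot: [3.141, 0.0, 2.22]
ft_force: [0.4, 0.6, -0.8]
finger_gap: 0.557
grip_force: 0.0
```

```bash
python3 -c "
from h import *
where();snap('wrist','w6');snap('scene','s6')
i=np.hstack([cv2.resize(cv2.imread('pics/w6.png'),(400,300)),cv2.resize(cv2.imread('pics/s6.png')[200:350,240:440],(400,300))])
cv2.imwrite('pics/c6.png',i)"
```

```text
t 19.12 rel [-216.7 -131.6] z 81.5 yawrel -0.07 F(board) [-0.2  0.7] -0.8 gap 0.557 grip 0.0
```

View pics/c6.png

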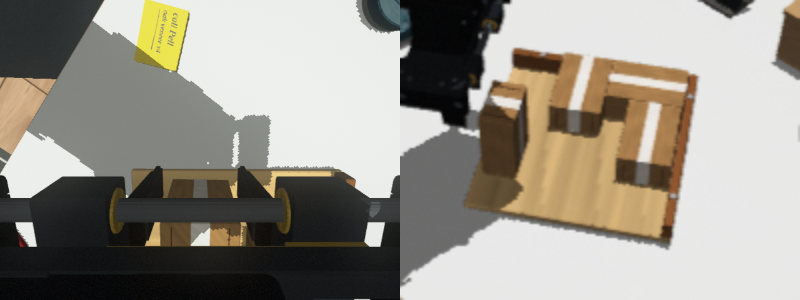

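The scene crop shows c upright at (503,130) on the board with its broad side towards the robot, and the wrist crop shows the fingers behind it. Next I tip it towards +x.

apply_moves(
  motion=[
    {"linear":[-6,0,0],"spin":0,"hand":0.32},
    {"linear":[-4,0,0],"spin":0,"hand":0.32},
    {"linear":[-4,0,0],"spin":0,"hand":0.32},
    {"linear":[-4,0,0],"spin":0,"hand":0.32},
    {"linear":[-4,0,0],"spin":0,"hand":0.32},
    {"linear":[-4,0,0],"spin":0,"hand":0.32},
    {"linear":[-4,0,0],"spin":0,"hand":0.32},
    {"linear":[-4,0,0],"spin":0,"hand":0.32},
    {"linear":[-4,0,0],"spin":0,"hand":0.32},
    {"linear":[-4,0,0],"spin":0,"hand":0.32},
  ],
)

```text
t: 20.05
tool_pos: [0.4776, 0.0111, 0.0816]
ee_rot: [3.141, -0.0, 2.22]
ft_force: [0.2, -0.2, -0.3]
finger_gap: 0.319
grip_force: 0.0
```

```bash
python3 -c "
from h import *
where()"
```

```text
t 20.05 rel [-174.6 -131.7] z 81.6 yawrel -0.06 F(board) [0.3 0.1] -0.3 gap 0.319 grip 0.0
```

apply_moves(
  motion=[
    {"linear":[-4,0,0],"spin":0,"hand":0.32},
    {"linear":[-4,0,0],"spin":0,"hand":0.32},
    {"linear":[-4,0,0],"spin":0,"hand":0.32},
    {"linear":[-4,0,0],"spin":0,"hand":0.32},
    {"linear":[-4,0,0],"spin":0,"hand":0.32},
    {"linear":[0,0,0],"spin":0,"hand":0.32},
    {"linear":[0,0,0],"spin":0,"hand":0.32},
    {"linear":[0,0,0],"spin":0,"hand":0.32},
  ],
)

```text
t: 20.72
tool_pos: [0.4893, -0.0045, 0.0816]
ee_rot: [-3.142, -0.0, 2.22]
ft_force: [0.5, 0.1, 0.4]
finger_gap: 0.322
grip_force: 0.0
```

```bash
python3 -c "
from h import *
where();snap('top','t7');snap('scene','s7')
i=np.hstack([cv2.resize(cv2.imread('pics/t7.png')[180:330,285:485],(400,300)),cv2.resize(cv2.imread('pics/s7.png')[200:350,240:440],(400,300))])
cv2.imwrite('pics/c7.png',i)"
```

```text
t 20.72 rel [-155.2 -131.8] z 81.6 yawrel -0.06 F(board) [0.2 0.4] 0.4 gap 0.322 grip 0.0
```

View pics/c7.png

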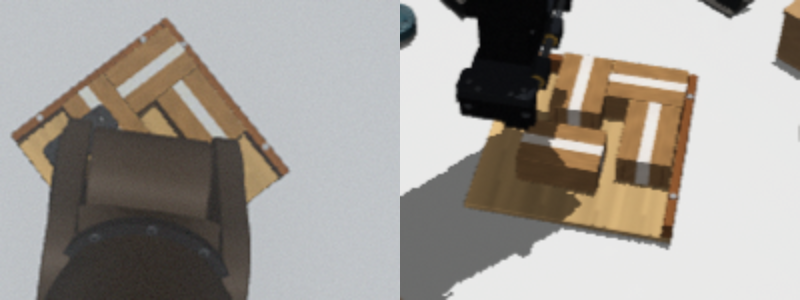

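c lies flat, with its tape line at (562,145) parallel to board x. It is square and clear of b and d. Next I go behind it, lower, and slide it to d.

apply_moves(
  motion=[
    {"linear":[20,0,0],"spin":0,"hand":0.32},
    {"linear":[15,4,0],"spin":0,"hand":0.32},
    {"linear":[0,0,0],"spin":0,"hand":0.32},
    {"linear":[0,0,30],"spin":0,"hand":0.32},
    {"linear":[0,0,28],"spin":0,"hand":0.32},
    {"linear":[0,0,0],"spin":0,"hand":0.32},
    {"linear":[-8,0,0],"spin":0,"hand":0.32},
    {"linear":[-6,0,0],"spin":0,"hand":0.32},
    {"linear":[-5,0,0],"spin":0,"hand":0.32},
    {"linear":[-5,0,0],"spin":0,"hand":0.32},
    {"linear":[-5,0,0],"spin":0,"hand":0.32},
    {"linear":[0,0,0],"spin":0,"hand":0.32},
  ],
)

```text
t: 21.82
tool_pos: [0.49, 0.0018, 0.0243]
ee_rot: [3.14, 0.001, 2.219]
ft_force: [-0.3, 0.2, -0.1]
finger_gap: 0.319
grip_force: 0.0
```

```bash
python3 -c "
from h import *
where()"
```

```text
t 21.82 rel [-159.8 -127.5] z 24.3 yawrel -0.10 F(board) [-0.3 -0.1] -0.1 gap 0.319 grip 0.0
```

apply_moves(
  motion=[
    {"linear":[-3,0,0],"spin":0,"hand":0.32},
    {"linear":[-3,0,0],"spin":0,"hand":0.32},
    {"linear":[-1,0,0],"spin":0,"hand":0.32},
    {"linear":[0,0,0],"spin":0,"hand":0.32},
  ],
)

```text
t: 22.15
tool_pos: [0.4934, -0.003, 0.0236]
ee_rot: [3.141, 0.0, 2.22]
ft_force: [0.6, 0.1, -0.2]
finger_gap: 0.319
grip_force: 0.0
```

apply_moves(
  motion=[
    {"linear":[-1,0,0],"spin":0,"hand":0.32},
    {"linear":[0,0,0],"spin":0,"hand":0.32},
  ],
)

```text
t: 22.32
tool_pos: [0.4939, -0.0037, 0.0236]
ee_rot: [3.142, -0.0, 2.22]
ft_force: [-0.0, -0.6, 0.3]
finger_gap: 0.321
grip_force: 0.0
```

apply_moves(
  motion=[
    {"linear":[-1,0,0],"spin":0,"hand":0.32},
    {"linear":[0,0,0],"spin":0,"hand":0.32},
  ],
)

```text
t: 22.48
tool_pos: [0.4945, -0.0045, 0.0236]
ee_rot: [3.142, -0.0, 2.22]
ft_force: [0.3, 0.2, -0.1]
finger_gap: 0.32
grip_force: 0.1
```

```bash
python3 -c "
from h import *
where()"
```

```text
t 22.48 rel [-152.  -127.7] z 23.6 yawrel -0.05 F(board) [0.  0.4] -0.1 gap 0.32 grip 0.1
```

apply_moves(
  motion=[
    {"linear":[-1,0,0],"spin":0,"hand":0.32},
    {"linear":[0,0,0],"spin":0,"hand":0.32},
    {"linear":[-1,0,0],"spin":0,"hand":0.32},
    {"linear":[0,0,0],"spin":0,"hand":0.32},
  ],
)

```text
t: 22.82
tool_pos: [0.4952, -0.0058, 0.0236]
ee_rot: [-3.141, -0.001, 2.22]
ft_force: [-2.5, 3.6, 3.1]
finger_gap: 0.316
grip_force: 2.4
```

apply_moves(
  motion=[
    {"linear":[-1,0,0],"spin":0,"hand":0.32},
    {"linear":[0,0,0],"spin":0,"hand":0.32},
  ],
)

```text
t: 22.98
tool_pos: [0.4951, -0.006, 0.0236]
ee_rot: [-3.14, -0.002, 2.22]
ft_force: [-5.0, 11.2, 4.5]
finger_gap: 0.323
grip_force: 5.8
```

apply_moves(
  motion=[
    {"linear":[-1,0,0],"spin":0,"hand":0.32},
    {"linear":[0,0,0],"spin":0,"hand":0.32},
  ],
)

```text
t: 23.15
tool_pos: [0.495, -0.0061, 0.0236]
ee_rot: [-3.14, -0.004, 2.22]
ft_force: [-7.9, 17.2, 7.4]
finger_gap: 0.323
grip_force: 9.1
```

```bash
python3 -c "
from h import *
where()"
```

```text
t 23.15 rel [-150.4 -128.3] z 23.6 yawrel -0.04 F(board) [-18.5   4.1] 7.4 gap 0.323 grip 9.1
```

apply_moves(
  motion=[
    {"linear":[0,0,0],"spin":0,"hand":0.32},
    {"linear":[0,0,0],"spin":0,"hand":0.32},
    {"linear":[0,0,0],"spin":0,"hand":0.32},
    {"linear":[0,0,0],"spin":0,"hand":0.32},
  ],
)

```text
t: 23.48
tool_pos: [0.495, -0.0061, 0.0236]
ee_rot: [-3.14, -0.004, 2.22]
ft_force: [-6.9, 17.0, 7.7]
finger_gap: 0.317
grip_force: 9.0
```

apply_moves(
  motion=[
    {"linear":[10,0,0],"spin":0,"hand":0.32},
    {"linear":[12,0,0],"spin":0,"hand":0},
    {"linear":[0,-33,0],"spin":0,"hand":0},
    {"linear":[0,-33,0],"spin":0,"hand":0},
    {"linear":[0,0,0],"spin":0,"hand":0},
    {"linear":[-21,0,0],"spin":0,"hand":0},
    {"linear":[-21,0,0],"spin":0,"hand":0},
    {"linear":[-21,0,0],"spin":0,"hand":0},
    {"linear":[0,0,0],"spin":0,"hand":0},
  ],
)

```text
t: 24.23
tool_pos: [0.4717, -0.0824, 0.0238]
ee_rot: [3.139, 0.003, 2.218]
ft_force: [-0.4, -0.2, -0.2]
finger_gap: 0.001
grip_force: 0.0
```

```bash
python3 -c "
from h import *
where()"
```

```text
t 24.23 rel [-103.8 -193. ] z 23.8 yawrel -0.14 F(board) [-0.1 -0.4] -0.2 gap 0.001 grip 0.0
```

apply_moves(
  motion=[
    {"linear":[0,8,0],"spin":0,"hand":0},
    {"linear":[0,6,0],"spin":0,"hand":0},
    {"linear":[0,4,0],"spin":0,"hand":0},
    {"linear":[0,4,0],"spin":0,"hand":0},
    {"linear":[0,4,0],"spin":0,"hand":0},
    {"linear":[0,4,0],"spin":0,"hand":0},
    {"linear":[0,4,0],"spin":0,"hand":0},
    {"linear":[0,4,0],"spin":0,"hand":0},
    {"linear":[0,2,0],"spin":0,"hand":0},
    {"linear":[0,0,0],"spin":0,"hand":0},
  ],
)

```text
t: 25.07
tool_pos: [0.5006, -0.0556, 0.0236]
ee_rot: [-3.141, -0.001, 2.22]
ft_force: [-3.1, -1.0, 1.5]
finger_gap: 0.006
grip_force: 1.1
```

```bash
python3 -c "
from h import *
where()"
```

```text
t 25.07 rel [-107.6 -153.7] z 23.6 yawrel -0.04 F(board) [-1.1 -3.1] 1.5 gap 0.006 grip 1.1
```

apply_moves(
  motion=[
    {"linear":[0,1,0],"spin":0,"hand":0},
    {"linear":[0,1,0],"spin":0,"hand":0},
    {"linear":[0,0,0],"spin":0,"hand":0},
  ],
)

```text
t: 25.32
tool_pos: [0.5029, -0.0548, 0.0236]
ee_rot: [3.141, 0.0, 2.22]
ft_force: [-1.4, -0.1, 0.5]
finger_gap: 0.009
grip_force: 0.5
```

apply_moves(
  motion=[
    {"linear":[0,1,0],"spin":0,"hand":0},
    {"linear":[0,0,0],"spin":0,"hand":0},
  ],
)

```text
t: 25.48
tool_pos: [0.5036, -0.0542, 0.0236]
ee_rot: [3.141, 0.0, 2.22]
ft_force: [-1.6, -0.5, -0.3]
finger_gap: 0.003
grip_force: 0.3
```

```bash
python3 -c "
from h import *
where()"
```

```text
t 25.48 rel [-106.9 -150.6] z 23.6 yawrel -0.06 F(board) [-0.6 -1.6] -0.3 gap 0.003 grip 0.3
```

apply_moves(
  motion=[
    {"linear":[0,1,0],"spin":0,"hand":0},
    {"linear":[0,0,0],"spin":0,"hand":0},
    {"linear":[0,1,0],"spin":0,"hand":0},
    {"linear":[0,0,0],"spin":0,"hand":0},
  ],
)

```text
t: 25.82
tool_pos: [0.5052, -0.053, 0.0237]
ee_rot: [3.141, 0.0, 2.22]
ft_force: [-0.2, -0.5, -0.0]
finger_gap: 0.003
grip_force: 0.2
```

apply_moves(
  motion=[
    {"linear":[0,1,0],"spin":0,"hand":0},
    {"linear":[0,0,0],"spin":0,"hand":0},
  ],
)

```text
t: 25.98
tool_pos: [0.5057, -0.0524, 0.0236]
ee_rot: [-3.141, -0.0, 2.22]
ft_force: [-1.7, -0.9, -0.0]
finger_gap: 0.0
grip_force: 0.7
```

apply_moves(
  motion=[
    {"linear":[0,1,0],"spin":0,"hand":0},
    {"linear":[0,0,0],"spin":0,"hand":0},
  ],
)

```text
t: 26.15
tool_pos: [0.5056, -0.0522, 0.0235]
ee_rot: [-3.14, -0.001, 2.22]
ft_force: [-5.5, -7.0, 1.7]
finger_gap: 0.008
grip_force: 4.4
```

```bash
python3 -c "
from h import *
where()"
```

```text
t 26.15 rel [-107.3 -147.7] z 23.5 yawrel -0.04 F(board) [ 2.2 -8.6] 1.7 gap 0.008 grip 4.4
```

Contact is at -147.7, as expected. I press to about 18 N and hold.

apply_moves(
  motion=[
    {"linear":[0,1,0],"spin":0,"hand":0},
    {"linear":[0,0.5,0],"spin":0,"hand":0},
    {"linear":[0,0,0],"spin":0,"hand":0},
  ],
)

```text
t: 26.4
tool_pos: [0.5056, -0.0519, 0.0235]
ee_rot: [-3.138, -0.002, 2.22]
ft_force: [-12.6, -16.5, 4.8]
finger_gap: 0.006
grip_force: 10.3
```

apply_moves(
  motion=[
    {"linear":[0,0,0],"spin":0,"hand":0},
    {"linear":[0,0,0],"spin":0,"hand":0},
    {"linear":[0,0,0],"spin":0,"hand":0},
    {"linear":[0,0,0],"spin":0,"hand":0},
  ],
)

```text
t: 26.73
tool_pos: [0.5056, -0.0519, 0.0235]
ee_rot: [-3.138, -0.002, 2.22]
ft_force: [-12.7, -16.2, 5.2]
finger_gap: 0.002
grip_force: 10.2
```

```bash
python3 -c "
from h import *
where()"
```

```text
t 26.73 rel [-107.5 -147.6] z 23.5 yawrel -0.05 F(board) [  5.2 -19.9] 5.2 gap 0.002 grip 10.2
```

apply_moves(
  motion=[
    {"linear":[0,-10,0],"spin":0,"hand":0},
    {"linear":[0,-20,0],"spin":0,"hand":0},
    {"linear":[33,0,0],"spin":0,"hand":0},
    {"linear":[33,0,0],"spin":0,"hand":0},
    {"linear":[0,33,0],"spin":0,"hand":0.32},
    {"linear":[0,32,0],"spin":0,"hand":0.32},
    {"linear":[0,0,0],"spin":0,"hand":0.32},
    {"linear":[-8,0,0],"spin":0,"hand":0.32},
    {"linear":[-6,0,0],"spin":0,"hand":0.32},
    {"linear":[0,0,0],"spin":0,"hand":0.32},
  ],
)

```text
t: 27.57
tool_pos: [0.5046, 0.0102, 0.0236]
ee_rot: [3.141, 0.0, 2.219]
ft_force: [-0.3, -1.6, -0.1]
finger_gap: 0.308
grip_force: 0.0
```

```bash
python3 -c "
from h import *
where()"
```

```text
t 27.57 rel [-157.6 -110.8] z 23.6 yawrel -0.13 F(board) [ 1.1 -1.2] -0.1 gap 0.308 grip 0.0
```

apply_moves(
  motion=[
    {"linear":[-2,0,0],"spin":0,"hand":0.32},
    {"linear":[-2,0,0],"spin":0,"hand":0.32},
    {"linear":[-1,0,0],"spin":0,"hand":0.32},
    {"linear":[0,0,0],"spin":0,"hand":0.32},
  ],
)

```text
t: 27.9
tool_pos: [0.5071, 0.0072, 0.0237]
ee_rot: [3.142, -0.0, 2.219]
ft_force: [0.0, -0.2, 0.6]
finger_gap: 0.318
grip_force: 0.0
```

apply_moves(
  motion=[
    {"linear":[-1,0,0],"spin":0,"hand":0.32},
    {"linear":[0,0,0],"spin":0,"hand":0.32},
    {"linear":[-1,0,0],"spin":0,"hand":0.32},
    {"linear":[0,0,0],"spin":0,"hand":0.32},
  ],
)

```text
t: 28.23
tool_pos: [0.5085, 0.0061, 0.0237]
ee_rot: [3.141, 0.0, 2.22]
ft_force: [-0.0, -0.3, 0.4]
finger_gap: 0.322
grip_force: 0.0
```

apply_moves(
  motion=[
    {"linear":[-1,0,0],"spin":0,"hand":0.32},
    {"linear":[0,0,0],"spin":0,"hand":0.32},
  ],
)

```text
t: 28.4
tool_pos: [0.509, 0.0053, 0.0236]
ee_rot: [3.142, -0.0, 2.22]
ft_force: [-0.0, -0.7, -0.1]
finger_gap: 0.321
grip_force: 0.0
```

```bash
python3 -c "
from h import *
where()"
```

```text
t 28.40 rel [-151.  -110.3] z 23.6 yawrel -0.06 F(board) [ 0.6 -0.5] -0.1 gap 0.321 grip 0.0
```

apply_moves(
  motion=[
    {"linear":[-1,0,0],"spin":0,"hand":0.32},
    {"linear":[0,0,0],"spin":0,"hand":0.32},
  ],
)

```text
t: 28.57
tool_pos: [0.5092, 0.0047, 0.0236]
ee_rot: [-3.141, -0.001, 2.22]
ft_force: [-2.1, 3.7, 2.0]
finger_gap: 0.318
grip_force: 1.8
```

apply_moves(
  motion=[
    {"linear":[-1,0,0],"spin":0,"hand":0.32},
    {"linear":[0,0,0],"spin":0,"hand":0.32},
  ],
)

```text
t: 28.73
tool_pos: [0.5091, 0.0046, 0.0236]
ee_rot: [-3.14, -0.002, 2.22]
ft_force: [-4.0, 10.6, 4.7]
finger_gap: 0.318
grip_force: 5.5
```

```bash
python3 -c "
from h import *
where()"
```

```text
t 28.73 rel [-150.4 -110.5] z 23.6 yawrel -0.07 F(board) [-10.9   3.3] 4.7 gap 0.318 grip 5.5
```

apply_moves(
  motion=[
    {"linear":[8,0,0],"spin":0,"hand":0.32},
    {"linear":[20,0,0],"spin":0,"hand":0.32},
    {"linear":[0,0,-40],"spin":0,"hand":0.32},
    {"linear":[0,0,-40],"spin":0,"hand":0.32},
    {"linear":[0,0,-40],"spin":0,"hand":0.32},
    {"linear":[30,20,-10],"spin":0,"hand":0.32},
    {"linear":[30,20,-10],"spin":0,"hand":0.32},
    {"linear":[30,20,0],"spin":0,"hand":0.32},
    {"linear":[30,20,0],"spin":0,"hand":0.32},
    {"linear":[30,20,0],"spin":0,"hand":0.32},
    {"linear":[30,20,0],"spin":0,"hand":0.32},
    {"linear":[30,20,0],"spin":0,"hand":0.32},
  ],
)

```text
t: 29.73
tool_pos: [0.4773, 0.2798, 0.1637]
ee_rot: [3.141, 0.0, 2.22]
ft_force: [1.2, 0.3, 0.6]
finger_gap: 0.326
grip_force: 0.0
```

```bash
python3 -c "
from h import *
where();snap('top','t8')
i=cv2.imread('pics/t8.png')[180:340,285:497]
cv2.imwrite('pics/c8.png',cv2.resize(i,None,fx=3.6,fy=3.6,interpolation=cv2.INTER_CUBIC))"
```

```text
t 29.73 rel [-388.7   30.7] z 163.7 yawrel -0.05 F(board) [0.5 1.2] 0.6 gap 0.326 grip 0.0
```

View pics/c8.png

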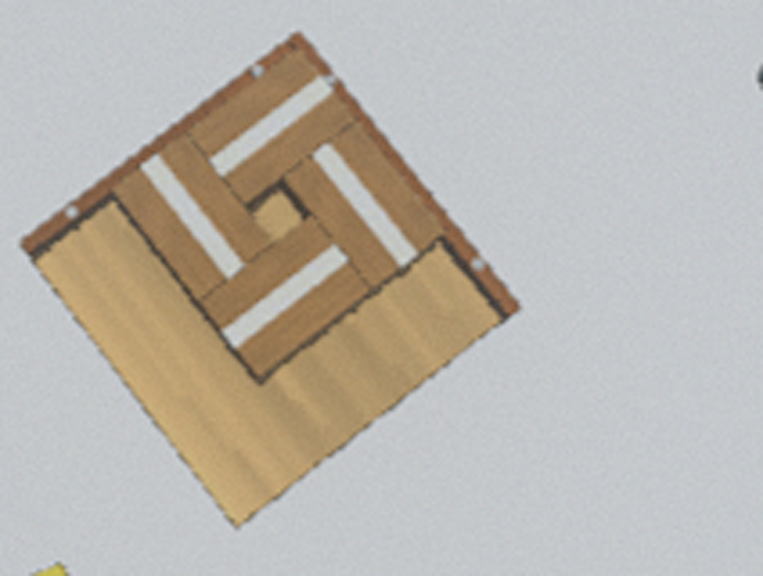

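The picture shows a closed, square pinwheel, with the hole at (278,215) and all joints tight. I'm handing in.

```bash
python3 -c "
from bench import robot
print(robot.hand_in())"
```

```text
the job is handed in; nothing more can be done
None
```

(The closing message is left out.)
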